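# Change the pack on the charging dock

## Robot

A 6-joint arm with a two-finger parallel gripper is mounted at the origin on the work surface. World frame = base frame: x ahead of the robot, y to its left, z up, the work surface at z = 0. Lengths are in m, angles in degrees, forces in N, time in s.
With the tool pointing down it reaches from about 0.4 to 0.825 m from the base axis. Payload 7 kg.
Tool frame: the origin (TCP) lies on the centre line of the jaws, within the pads' length; the fingertips stand 17 mm ahead of it and the grasp point (between the pads) lies 2 mm behind it; y points along the fingers, z is the direction in which the jaws open and shut, and the axes are right-handed (so a half turn about y gives the same grasp; the last joint's range is limited). The gripper opens to 88 mm and grips with 3 to 60 N. Pads are 19 mm wide; open, the fingers measure 130 mm over their backs; the gripper's body (78 mm by 193 mm) begins 47 mm behind the grasp point.
Start: joints at [-57.405, 20.546, 0.682, 0, -70.136, -16.507], TCP at [0.187, -0.649, 0.244] pointing down, gripper open.
Joint ranges: [-176.03, 176.03], [-82.01, 121.73], [-58.28, 71.71], [-173.87, 95.51], [-174.79, -0.11], [-173.66, 173.66]. Speed limits (degrees/s): [136.94, 136.94, 172.46, 180, 180, 180].

## Interface

Orientations are given as [roll, pitch, yaw] about the fixed x, y, z axes, in that order (R = Rz(yaw) Ry(pitch) Rx(roll)).
In Python, from plant import r, capture, camera_info gives the robot as it stands. The module is installed in compiled form; this text tells all that it offers.
- The arm moves only by the tool apply_moves, never from a script. Its argument "deltas" is a list of rows, each an object of numbers: "tx", "ty", "tz": the shift along the tool's x, y, z in m; "turn": the turn about the tool's y in rad; "gripper": the finger opening in m, from 0 to 0.0876. A call has 1 to 5 rows; each row is the pose to reach, as a shift and turn from the pose commanded when the call began, along the tool's axes at that moment; what a row does not reach only later rows make up. A row lasts 1/10 s, in which the tool goes at most 50 mm and 8.59 degrees, less where a joint would pass 70% of its speed; a pose out of reach is approached as far as the arm can. A call with a gripper value outside its range is refused whole. The fingers move at their own pace and stop on an object; "newtons" is the grip in N (left out, the last holds). Time passes only in rows, so rows that repeat a pose let the fingers close. It gives the time, the measured TCP pose, the force and the opening at its end, in the units of the state.
- r.get_state(): the state, without advancing time (a new reading comes with each control period).
- capture(name): name is "scene" or "top" or "wrist"; returns (picture, depth): 420x560x3 uint8, red, green, blue; 420x560 float32, m along the optical axis (not along the pixel's ray), 0 where there is no reading.
- camera_info(name): a dict with "K" (3x3 intrinsics, pixels), "eye" and "orientation" of the camera in the world; the wrist camera has in their place "tool_from_camera" (4x4, takes a point from camera to tool coordinates, whose origin is the TCP and whose axes are the tool frame's). Camera axes: x right, y up, looking along -z (the intrinsics and any distortion apply to the point x, -y, -z); pixel columns grow to the right and rows downward; lengths in m; the calibration is good to about 2 mm. A picture is of the moment at which its call begins: read the wrist's pose just before it. camera_info takes no time and is no camera call.
- r.close_job(): hands the job in, once; it reports no verdict.
The state is a dict: "time_s": time; "joints": joint angles; "qd": joint speeds; "joint_torque": joint torques, N m; "tcp_pos": TCP position; "eef_rot": TCP orientation; "contact_force": force on the tool from outside, world axes, zero at the start; "moment": the same for the moment, N m; "gripper_width": finger opening in m.
Only numpy, scipy, OpenCV 4.12 (cv2) and the standard library are available. Lean on these libraries where they do the work, as an engineer would, in place of code of your own. Each camera call takes 0.05 s, during which the arm holds its last target.

## Task

Change the battery on the charging dock: first move the yellow meter that blocks the dock's mouth and lay it flat, face up, in the blue tray. Then press the dock's red catch so that the charged pack (green band) springs loose, slide it straight out and lay it on its shoe in the tray beside the meter, and slide the flat pack (orange band) into the dock, contacts first, fully home until the catch clicks up behind it. Do not drop anything, and leave the bottle, the solder reel and the flux tin standing where they are.

Things in the scene. Friction and masses are not known exactly. Their poses are not given: they have to be found in the camera images.
- dock: Black and grey charging dock fixed to the bench, left or right, 201 x 88 mm, end block 52 mm high. Origin: on the bench, centre line, under the rear (mouth-side) end of a pack that is home. x: the way in, from the mouth (robot side) to the end block; y: across; z: up. Packs slide along x on a bed at z = 22 mm between two walls, inner faces at y = +-24, outer +-44, tops at z = 32 mm.
- dock_mouth (a point): Middle of the dock's mouth, in its frame at x = -43, y = 0, z = 22 mm: the front ends of the two arms. Here the walls flare out to y = +-33 mm, narrowing to +-24 at x = -20. From x = -16 mm inwards lips (underside z = 28.5, free gap y = +-19 mm) hold the pack's shoe down: no lifting out or putting in from above until the pack's contact end is at x = -25 mm or less.
- dock_home (a point): Where the origin of a latched pack lies, in the dock frame x = 51.5, y = 0, z = 22 mm. A white sprung plunger at the end block (face at x = 107.5 mm) pushes a docked pack back towards the mouth: 7 N when home, 4 N at the end of its 12 mm travel. To latch, push the pack past home, to x = 53 to 55 (hard stop 55.5): 10 to 15 N, then let go and it backs up to the catch.
- catch (a joint): Red sprung catch, a plate in the mouth, dock x = -66 to 0, y = +-16 mm, going straight down. Value in m: 0 up, at most 0.008; above 0.0055 it frees the pack, which the plunger then shoves 10 to 14 mm towards the mouth, over the catch's tongue, holding it down. Takes up to 10 N when latched. A pack sliding in presses the ramped tongue (5 mm above the bed) by itself; it snaps up behind a pack at home.
- catch_pad (a point): Centre of the top of the catch's ribbed thumb pad (26 x 32 mm, level): press here straight down by 6 to 8 mm. In the dock frame x = -53, y = 0, z = 21 mm when up. Free space below and in front; the dock's arms stand at both sides, y beyond +-18 mm, 22 to 32 mm high, ending at x = -43 mm.
- charged_pack: Charged pack, black, green band, 104 (x) x 54 (y) x 46 mm, 0.34 to 0.53 kg, at first latched in the dock. Origin: centre of its underside. x: towards its brass contacts, the end that goes in first; z: up. Grey shoe below: flange 46 mm wide, 5 thick, then a neck 36 mm wide up to z = 12 mm. Grip it across y on the 54 mm wide body, z = 12 to 46 mm; docked, only those sides are free.
- flat_pack: Flat pack, the same as the charged one in size, mass, shoe and axes but with an orange band. It lies on its shoe on the bench, in the middle, its contacts pointing roughly away from the robot. Origin: centre of its underside.
- flat_pack_contacts (a point): Centre of the flat pack's contact end, in its own frame at x = 52, y = 0, z = 20 mm.
- meter: Yellow handheld optical power meter, a box 150 (x) x 60 (y) x 32 mm, 0.22 to 0.45 kg, lying face up on the bench, crosswise in front of the dock's mouth. Origin: centre of its underside; z: up, out of its face.
- tray: Blue open tray fixed to the bench on the side away from the dock, 260 (x) x 190 (y) x 28 mm, walls and floor 4 mm thick, empty at first; room for the meter crosswise in one half and a pack in the other. Origin: centre of its underside, on the bench; floor at z = 4 mm.
- bottle: White bottle with a red cap, 56 mm diameter, 150 mm tall, standing in the middle of the bench, nearer or farther than the flat pack. Leave it alone. Origin: centre of its base.
- reel: Solder reel with green rims, standing on end, 64 mm diameter, 55 mm high, at the far left or right of the work. Leave it alone. Origin: centre of its base.
- tin: Aluminium flux tin with a red rim, 68 mm diameter, 21 mm high, at the far left or right of the work. Leave it alone. Origin: centre of its base.
Things that resemble listed ones, but are neither listed nor needed, are in the scene too. Of the things like the meter, leave any that is purple or turquoise; of the rest the smaller one is meant.

How it is judged (in metres and radians):
On the way, in this order (a step that is already met when the one before it is completed fails the run):
1. the meter lies flat and face up in the tray, let go (x of meter in the frame of tray between -0.115 and 0.115 m and y of meter in the frame of tray between -0.08 and 0.08 m and z of meter in the frame of tray between -0.001 and 0.01 m and angle between meter's own z axis and vertical below 0.1 rad and contact force between the fingers and meter below 0.3 N and linear speed of meter below 0.03 m/s), for 0.2 s.
2. the catch has been pressed and the charged pack has sprung loose over it, ungripped, still in the dock (value of joint catch above 0.0035 m and x of charged_pack in the frame of dock between 0.02 and 0.0485 m and contact force between the fingers and charged_pack below 0.5 N), for 0.1 s.
3. the charged pack lies on its shoe in the tray, let go (x of charged_pack in the frame of tray between -0.115 and 0.115 m and y of charged_pack in the frame of tray between -0.08 and 0.08 m and z of charged_pack in the frame of tray between -0.001 and 0.01 m and angle between charged_pack's own z axis and vertical below 0.1 rad and contact force between the fingers and charged_pack below 0.3 N and linear speed of charged_pack below 0.03 m/s), for 0.2 s.
4. the flat pack is in the dovetail, riding over the catch (value of joint catch above 0.003 m and x of flat_pack in the frame of dock between -0.05 and 0.05 m and y of flat_pack in the frame of dock between -0.004 and 0.004 m and z of flat_pack in the frame of dock between 0.019 and 0.026 m and angle between the x axis of flat_pack and the x axis of dock, either way round below 0.06 rad), for 0.1 s.
At the end, for the whole second after the job is handed in: Flat pack home in the dock, contacts first (origin at dock x 48.5 to 56 mm, 4 mm across and in height, 0.06 rad) with the catch up (under 2 mm); meter and charged pack flat on the tray floor (within 115 mm along and 80 mm across of its centre, tilt under 0.1 rad); all released and at rest (all of step 1 and all of step 3 and x of flat_pack in the frame of dock between 0.0485 and 0.056 m and y of flat_pack in the frame of dock between -0.004 and 0.004 m and z of flat_pack in the frame of dock between 0.019 and 0.026 m and angle between the x axis of flat_pack and the x axis of dock, either way round below 0.06 rad and x of flat_pack_contacts in the frame of dock above 0.095 m and value of joint catch below 0.002 m and contact force between the fingers and flat_pack below 0.3 N and linear speed of flat_pack below 0.03 m/s); the robot touches nothing.
It fails at once if the bottle, the solder reel or the flux tin is shifted by more than 20 mm or tipped over (distance of any of bottle, reel, tin from where it was at the start of the episode above 0.02 m or angle between any of bottle, reel, tin's own z axis and vertical above 0.3 rad).
It fails at once if the meter or a pack is dropped (falls free at more than 0.6 m/s, a fall of about 18 mm) ((contact force between anything else and meter below 0.05 N and linear speed of meter above 0.6 m/s) or (contact force between anything else and charged_pack below 0.05 N and linear speed of charged_pack above 0.6 m/s) or (contact force between anything else and flat_pack below 0.05 N and linear speed of flat_pack above 0.6 m/s)).
It also fails if it takes over 72 s, if anything falls off the work surface, if the arm or the gripper's body presses on something with over 40 N, if the wrist force passes 120 N, or if a joint passes its speed limit or range.

## Working session

There is one attempt and no reset: what is moved stays moved. The work goes in short steps, Python scripts to look and compute and a tool call to move; the robot and the scene stay as the last step left them, time stands still between calls to the robot, and variables do not carry over. Pictures are saved under pics/ and viewed, and the job is handed in when it is done.

Besides the shell and the picture viewer there is one more tool, called after "Emit:" as a command line: name --argument value ..., lists and objects as JSON in quotes. apply_moves: Moves the arm, as the interface text tells. Its arguments: {"type":"object","properties":{"deltas":{"type":"array","items":{"type":"object","properties":{"tx":{"type":"number"},"ty":{"type":"number"},"tz":{"type":"number"},"turn":{"type":"number"},"gripper":{"type":"number"}}}},"newtons":{"type":"number"}},"required":["deltas"]}

```bash
mkdir -p pics; ls; python3 - <<'E'
from plant import r,capture,camera_info
import cv2,numpy as np
print(r.get_state())
for n in("scene","top"):
    p,d=capture(n); cv2.imwrite(f"pics/{n}0.png",p[:,:,::-1]); np.savez(f"pics/{n}0.npz",p=p,d=d); print(n,camera_info(n))
print(camera_info("wrist"))
E
```

```text
pics
{'time_s': 0.0, 'joints': array([-5.74036523e+01,  2.05931584e+01,  6.32916210e-01, -2.17267054e-02,
       -7.01353776e+01, -1.65077350e+01]), 'qd': array([-0.0445537 , -0.02426022, -0.01499174, -0.0543297 , -0.07171892,
       -0.07657354]), 'joint_torque': array([ 1.62617314e-03, -5.82720315e+01,  2.93067920e+01,  6.99747339e+00,
        6.91502384e-03, -1.48123891e-04]), 'tcp_pos': array([ 0.18692121, -0.64811359,  0.24259164]), 'eef_rot': array([-8.99025175e+01,  7.59040965e-03,  1.60812195e+01]), 'contact_force': array([-0.0861267 , -0.14644444,  0.30536501]), 'moment': array([-0.01750171,  0.00641698,  0.05795855]), 'gripper_width': 0.0877111219994734}
scene {'K': array([[511.11802873,   0.        , 284.59444003],
       [  0.        , 511.11802873, 216.03771571],
       [  0.        ,   0.        ,   1.        ]]), 'eye': array([ 1.21118402, -1.10415239,  1.08044653]), 'orientation': array([54.05143874, -0.20783842, 32.37111846])}
top {'K': array([[453.89397413,   0.        , 275.62031256],
       [  0.        , 453.89397413, 200.62494479],
       [  0.        ,   0.        ,   1.        ]]), 'eye': array([0.08394971, 0.08778139, 1.64762022]), 'orientation': array([ 13.4704591 ,  -0.37908498, -84.46837137])}
{'K': array([[348.05960996,   0.        , 281.72548452],
       [  0.        , 348.05960996, 212.30956939],
       [  0.        ,   0.        ,   1.        ]]), 'tool_from_camera': array([[ 2.24023453e-04, -9.58246530e-01, -2.85943241e-01,
        -7.66885955e-02],
       [-8.39411399e-05,  2.85943229e-01, -9.58246556e-01,
        -1.40512813e-01],
       [ 9.99999971e-01,  2.38672104e-04, -1.63783164e-05,
        -3.63713496e-04],
       [ 0.00000000e+00,  0.00000000e+00,  0.00000000e+00,
         1.00000000e+00]])}
```

View pics/top0.png

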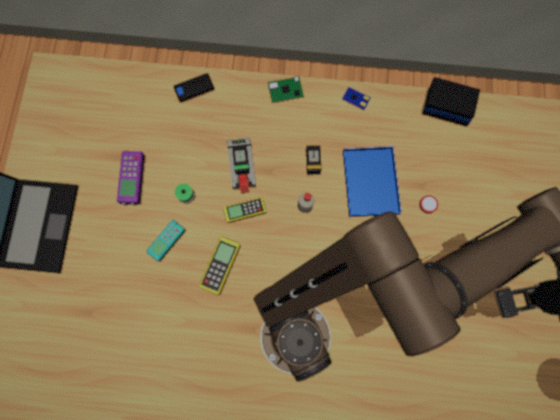

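View pics/scene0.png

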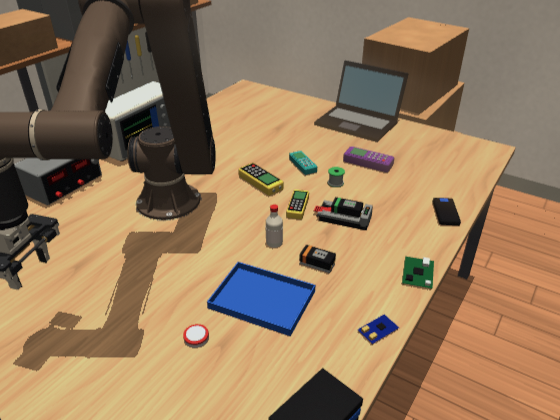

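The yellow meter candidates in the top picture are the small one at (245,210), crosswise in front of the dock mouth, and a larger one at (221,265). The purple (131,177) and turquoise (166,241) ones are excluded, so the smaller yellow one is meant. Next I'll enlarge and measure.

```bash
cat > h.py <<'E'
import numpy as np,cv2
from scipy.spatial.transform import Rotation as R
from plant import r,capture,camera_info
def pose(info,st=None):
    if 'eye' in info:
        return R.from_euler('xyz',info['orientation'],degrees=True).as_matrix(),np.array(info['eye'])
    T=info['tool_from_camera'];Rt=R.from_euler('xyz',st['eef_rot'],degrees=True).as_matrix()
    return Rt@T[:3,:3],Rt@T[:3,3]+st['tcp_pos']
def rays(info,uv,st=None):
    Rm,e=pose(info,st);K=info['K'];uv=np.atleast_2d(uv).astype(float)
    d=np.c_[(uv[:,0]-K[0,2])/K[0,0],-(uv[:,1]-K[1,2])/K[1,1],-np.ones(len(uv))]
    return e,d@Rm.T
def plane(info,uv,z,st=None):
    e,d=rays(info,uv,st); return e+d*((z-e[2])/d[:,2])[:,None]
def cloud(info,dep,st=None):
    h,w=dep.shape;u,v=np.meshgrid(np.arange(w),np.arange(h))
    e,d=rays(info,np.c_[u.ravel(),v.ravel()],st); return (e+d*dep.ravel()[:,None]).reshape(h,w,3)
def rect(P):
    (c,s,a)=cv2.minAreaRect((P[:,:2]*1000).astype(np.float32)); 
    if s[0]<s[1]: s=(s[1],s[0]);a+=90
    return np.round(c,1),np.round(s,1),round((a+90)%180-90,1)
E
python3 - <<'E'
from h import *
f=np.load('pics/top0.npz');p,d=f['p'],f['d'];info=camera_info('top')
C=cloud(info,d);hsv=cv2.cvtColor(p,cv2.COLOR_RGB2HSV)
cv2.imwrite('pics/top0crop.png',cv2.resize(p[80:300,110:420,::-1],None,fx=2.5,fy=2.5,interpolation=cv2.INTER_CUBIC))
def box(n,u0,u1,v0,v1,zlo,zhi,cm=None):
    m=np.zeros(d.shape,bool);m[v0:v1,u0:u1]=1;m&=(C[...,2]>zlo)&(C[...,2]<zhi)&(d>0)
    if cm is not None:m&=cm
    P=C[m];print(n,len(P),np.round(np.median(P[:,2]),4),*rect(P))
print('table',np.median(C[230:260,120:140,2]))
H,S,V=[hsv[...,i].astype(int) for i in range(3)]
box('meter',220,272,192,228,.024,.045)
box('big',195,245,230,300,.02,.06)
box('flat',300,326,140,178,.035,.06)
box('dockpack',222,262,136,195,.056,.085)
box('dockall',222,262,136,195,.015,.09)
box('tray',340,405,142,222,.018,.04)
box('trayfloor',340,405,142,222,-.002,.012,(H>100)&(H<125)&(S>150))
box('bottle',290,320,188,215,.12,.17)
box('reel',170,200,180,205,.04,.07)
box('tin',415,442,192,216,.012,.03)
E
```

```text
table 0.000775980256177311
meter 654 0.033 [428.4 225.8] [149.1  62.5] -69.9
big 1249 0.0423 [220.  290.2] [197.4  79.4] -16.4
flat 400 0.0469 [644.1  -9.5] [107.3  55.3] 6.9
dockpack 434 0.0682 [621.2 266.9] [132.7  78.2] 9.7
dockall 1185 0.0404 [594.5 255.9] [203.   87.7] 12.7
tray 371 0.0272 [ 585.3 -232. ] [261.6 193.2] 8.8
trayfloor 2777 0.0049 [ 590.2 -234.7] [250.7 181. ] 8.9
bottle 56 0.1493 [469.3   7.4] [25.  24.3] 32.9
reel 244 0.0565 [467.6 452.9] [63.5 61.5] -84.3
tin 263 0.0206 [ 523.3 -454.3] [81.3 76. ] -80.9
```

View pics/top0crop.png

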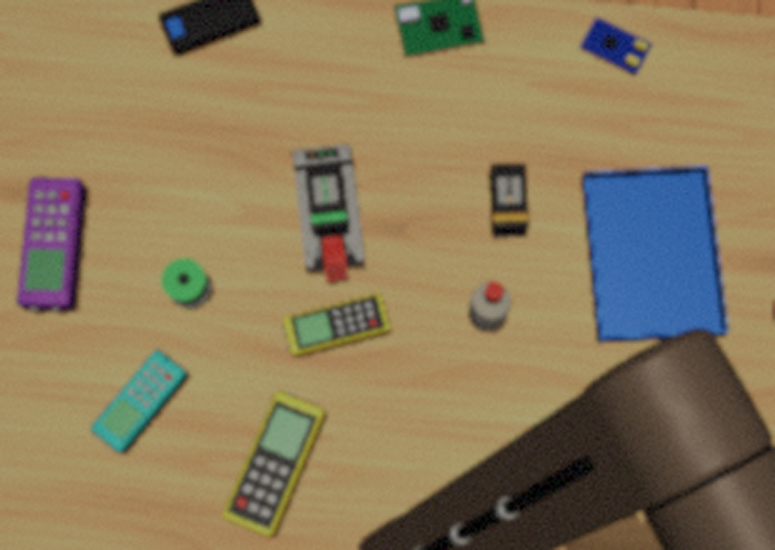

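The crop confirms it: the small yellow meter (149x62 mm measured) lies across the dock mouth and the catch is red. I'll now move towards the meter at a safe height.

```bash
cat >> h.py <<'E'
def go(x,y,z,yaw):
    s=r.get_state();Rt=R.from_euler('xyz',s['eef_rot'],degrees=True).as_matrix()
    t=Rt.T@(np.array([x,y,z])-s['tcp_pos']);cur=np.degrees(np.arctan2(Rt[1,0],Rt[0,0]))
    dy=(yaw-cur+180)%360-180
    print('t',s['time_s'],'at',np.round(s['tcp_pos'],4),'yaw',round(cur,2),'F',np.round(s['contact_force'],1),'w',round(s['gripper_width'],4),'j',np.round(s['joints'][[0,5]]))
    print('tx %.4f ty %.4f tz %.4f turn %.4f'%(*t,-np.radians(dy)))
E
python3 -c "
from h import *
go(.47,-.35,.25,60)"
```

```text
t 0.1 at [ 0.1869 -0.6482  0.2427] yaw 16.08 F [-0.  -0.2  0.1] w 0.0877 j [-57. -17.]
tx 0.3546 ty -0.0070 tz 0.2081 turn -0.7665
```

Emit:
apply_moves --deltas '[{"tx": 0.35,"ty": -0.007,"tz": 0.21,"turn": -0.75},{"tx": 0.35,"ty": -0.007,"tz": 0.21,"turn": -0.75},{"tx": 0.35,"ty": -0.007,"tz": 0.21,"turn": -0.75},{"tx": 0.35,"ty": -0.007,"tz": 0.21,"turn": -0.75},{"tx": 0.35,"ty": -0.007,"tz": 0.21,"turn": -0.75}]'

```text
invalid input at $.deltas[0]: expected keys tx, ty, tz, turn, gripper
```

```bash
python3 -c "
from h import *
go(.45,0,.25,110)"
```

```text
t 0.1 at [ 0.1869 -0.6482  0.2427] yaw 16.08 F [-0.  -0.2  0.1] w 0.0877 j [-57. -17.]
tx 0.4324 ty -0.0065 tz 0.5499 turn -1.6391
```

Emit:
apply_moves --deltas '[{"tx": 0.35,"ty": -0.007,"tz": 0.21,"turn": -0.75,"gripper": 0.078},{"tx": 0.35,"ty": -0.007,"tz": 0.21,"turn": -0.75,"gripper": 0.078},{"tx": 0.35,"ty": -0.007,"tz": 0.21,"turn": -0.75,"gripper": 0.078},{"tx": 0.35,"ty": -0.007,"tz": 0.21,"turn": -0.75,"gripper": 0.078},{"tx": 0.35,"ty": -0.007,"tz": 0.21,"turn": -0.75,"gripper": 0.078}]'

```text
time_s: 0.6
tcp_pos: [0.3582, -0.4639, 0.2476]
eef_rot: [-90.0, -0.0, 59.4]
contact_force: [1.7, -0.0, 0.7]
gripper_width: 0.0782
```

```bash
python3 -c "
from h import *
go(.45,0,.25,110)"
```

```text
t 0.6 at [ 0.3582 -0.4639  0.2476] yaw 59.4 F [ 1.7 -0.   0.7] w 0.0782 j [-33.   3.]
tx 0.4460 ty -0.0022 tz 0.1571 turn -0.8832
```

Emit:
apply_moves --deltas '[{"tx": 0.45,"ty": -0.002,"tz": 0.157,"turn": -0.7,"gripper": 0.078},{"tx": 0.45,"ty": -0.002,"tz": 0.157,"turn": -0.7,"gripper": 0.078},{"tx": 0.45,"ty": -0.002,"tz": 0.157,"turn": -0.7,"gripper": 0.078},{"tx": 0.45,"ty": -0.002,"tz": 0.157,"turn": -0.7,"gripper": 0.078},{"tx": 0.45,"ty": -0.002,"tz": 0.157,"turn": -0.7,"gripper": 0.078}]'

```text
time_s: 1.1
tcp_pos: [0.4078, -0.2189, 0.2488]
eef_rot: [-90.0, -0.0, 99.5]
contact_force: [1.9, 0.1, 0.7]
gripper_width: 0.0775
```

```bash
python3 -c "
from h import *
go(.4284,.2258,.2,110.1)"
```

```text
t 1.1 at [ 0.4078 -0.2189  0.2488] yaw 99.49 F [1.9 0.1 0.7] w 0.0775 j [-4. 13.]
tx 0.4352 ty 0.0488 tz -0.0936 turn -0.1852
```

Emit:
apply_moves --deltas '[{"tx": 0.435,"ty": 0,"tz": -0.094,"turn": -0.185,"gripper": 0.078},{"tx": 0.435,"ty": 0,"tz": -0.094,"turn": -0.185,"gripper": 0.078},{"tx": 0.435,"ty": 0,"tz": -0.094,"turn": -0.185,"gripper": 0.078},{"tx": 0.435,"ty": 0,"tz": -0.094,"turn": -0.185,"gripper": 0.078},{"tx": 0.435,"ty": 0,"tz": -0.094,"turn": -0.185,"gripper": 0.078}]'

```text
time_s: 1.6
tcp_pos: [0.4206, 0.0308, 0.2491]
eef_rot: [-90.0, -0.0, 109.8]
contact_force: [2.3, -0.4, 0.2]
gripper_width: 0.0778
```

```bash
python3 -c "
from h import *
go(.4284,.2258,.25,110.1)"
```

```text
t 1.6 at [0.4206 0.0308 0.2491] yaw 109.78 F [ 2.3 -0.4  0.2] w 0.0778 j [ 31. -11.]
tx 0.1809 ty -0.0008 tz -0.0733 turn -0.0056
```

Emit:
apply_moves --deltas '[{"tx": 0.181,"ty": 0,"tz": -0.073,"turn": -0.006,"gripper": 0.078},{"tx": 0.181,"ty": 0,"tz": -0.073,"turn": -0.006,"gripper": 0.078},{"tx": 0.181,"ty": 0,"tz": -0.073,"turn": -0.006,"gripper": 0.078},{"tx": 0.181,"ty": 0,"tz": -0.073,"turn": -0.006,"gripper": 0.078},{"tx": 0.181,"ty": 0,"tz": -0.073,"turn": -0.006,"gripper": 0.078}]'

```text
time_s: 2.1
tcp_pos: [0.4289, 0.2282, 0.2483]
eef_rot: [-90.0, 0.0, 110.3]
contact_force: [-0.5, -0.6, -0.5]
gripper_width: 0.0777
```

```bash
cat > w.py <<'E'
import sys
from h import *
n=sys.argv[1];st=r.get_state();p,d=capture('wrist')
np.savez(f'pics/{n}.npz',p=p,d=d,**{k:st[k] for k in('tcp_pos','eef_rot')})
cv2.imwrite(f'pics/{n}.png',p[:,:,::-1]);go(.4284,.2258,.12,110.1)
E
python3 w.py w1
```

```text
t 2.15 at [0.4284 0.226  0.2481] yaw 110.3 F [-0.2 -0.4  0.5] w 0.078 j [ 51. -31.]
tx -0.0002 ty 0.1281 tz -0.0001 turn 0.0035
```

View pics/w1.png

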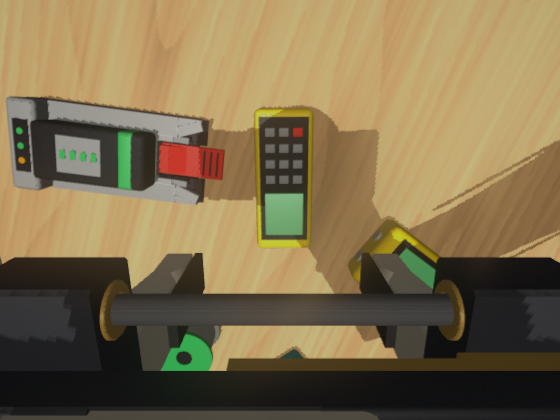

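The wrist view shows the meter at (283,177), the dock with the charged pack at (95,155), and the red catch at (190,160). I'll measure both here.

```bash
python3 - <<'E'
from h import *
f=np.load('pics/w1.npz');p,d=f['p'],f['d'];st={k:f[k] for k in('tcp_pos','eef_rot')};info=camera_info('wrist')
# state precedes 0.05s; arm was settling
C=cloud(info,d,st);hsv=cv2.cvtColor(p,cv2.COLOR_RGB2HSV);H,S,V=[hsv[...,i].astype(int) for i in range(3)]
def box(n,u0,u1,v0,v1,zlo,zhi,cm=None):
    m=np.zeros(d.shape,bool);m[v0:v1,u0:u1]=1;m&=(C[...,2]>zlo)&(C[...,2]<zhi)&(d>0)
    if cm is not None:m&=cm
    P=C[m];print(n,len(P),np.round(np.median(P[:,2]),4),*rect(P));return P
print(np.median(C[20:80,300:500,2]))
box('meter',240,325,95,255,.027,.045)
box('pack',0,240,90,210,.06,.085)
box('dock',0,240,90,210,.015,.09)
box('walls',0,240,90,210,.027,.036)
box('catch',140,240,130,190,.01,.03,((H<8)|(H>172))&(S>150))
box('green',100,140,120,200,.06,.08,(H>45)&(H<80)&(S>120))
E
```

```text
-0.0006054327250203939
meter 7646 0.0321 [429.5 224.5] [147.4  59.1] -69.3
pack 6634 0.0675 [609.6 258.4] [104.3  54.7] 13.0
dock 17657 0.0505 [593.9 254.9] [201.4  88.5] 12.9
walls 4992 0.0314 [602.1 256.8] [175.9  88.5] 12.9
catch 1877 0.0208 [527.8 239.1] [65.6 33. ] 12.3
green 718 0.0676 [576.9 249.4] [51.9 12.5] -76.8
```

Both agree with the top view and the given sizes: dock origin is about (559.5, 247.0) mm at 12.9°, and the meter is at (429.2, 224.8) mm. Next is the descent.

```bash
python3 -c "
from h import *
go(.4290,.2250,.024,110.5)"
```

```text
t 2.15 at [0.4284 0.226  0.2481] yaw 110.3 F [-0.2 -0.4  0.5] w 0.078 j [ 51. -31.]
tx -0.0011 ty 0.2241 tz -0.0005 turn -0.0035
```

Emit:
apply_moves --deltas '[{"tx": -0.001,"ty": 0.05,"tz": -0.0005,"turn": -0.0035,"gripper": 0.078},{"tx": -0.001,"ty": 0.1,"tz": -0.0005,"turn": -0.0035,"gripper": 0.078},{"tx": -0.001,"ty": 0.15,"tz": -0.0005,"turn": -0.0035,"gripper": 0.078},{"tx": -0.001,"ty": 0.19,"tz": -0.0005,"turn": -0.0035,"gripper": 0.078},{"tx": -0.001,"ty": 0.2,"tz": -0.0005,"turn": -0.0035,"gripper": 0.078}]'

```text
time_s: 2.65
tcp_pos: [0.4274, 0.2199, 0.0453]
eef_rot: [-89.6, 0.2, 110.2]
contact_force: [-0.2, -0.2, 0.4]
gripper_width: 0.0779
```

Emit:
apply_moves --deltas '[{"tx": 0,"ty": 0.015,"tz": 0,"turn": 0,"gripper": 0.078},{"tx": 0,"ty": 0.024,"tz": 0,"turn": 0,"gripper": 0.078},{"tx": 0,"ty": 0.024,"tz": 0,"turn": 0,"gripper": 0.05},{"tx": 0,"ty": 0.024,"tz": 0,"turn": 0,"gripper": 0.05},{"tx": 0,"ty": 0.024,"tz": 0,"turn": 0,"gripper": 0.05}]' --newtons 30

```text
time_s: 3.15
tcp_pos: [0.4299, 0.2235, 0.026]
eef_rot: [-90.1, -0.0, 110.3]
contact_force: [-1.9, 1.0, 6.1]
gripper_width: 0.0597
```

```bash
python3 -c "
from h import *
go(.4290,.2250,.024,110.5)"
```

```text
t 3.15 at [0.4299 0.2235 0.026 ] yaw 110.31 F [-1.9  1.   6.1] w 0.0597 j [ 51. -30.]
tx 0.0018 ty 0.0020 tz 0.0003 turn -0.0033
```

Emit:
apply_moves --deltas '[{"tx": 0,"ty": -0.02,"tz": 0,"turn": 0,"gripper": 0.05},{"tx": 0,"ty": -0.06,"tz": 0,"turn": 0,"gripper": 0.05},{"tx": 0,"ty": -0.11,"tz": 0,"turn": 0,"gripper": 0.05},{"tx": 0,"ty": -0.16,"tz": 0,"turn": 0,"gripper": 0.05},{"tx": 0,"ty": -0.2,"tz": 0,"turn": 0,"gripper": 0.05}]'

```text
time_s: 3.65
tcp_pos: [0.4295, 0.223, 0.2286]
eef_rot: [-90.2, -0.1, 110.3]
contact_force: [0.2, 0.7, -3.7]
gripper_width: 0.0603
```

```bash
python3 -c "
from h import *
go(.526,-.244,.22,98.9)"
```

```text
t 3.65 at [0.4295 0.223  0.2286] yaw 110.32 F [ 0.2  0.7 -3.7] w 0.0603 j [ 51. -30.]
tx -0.4715 ty 0.0077 tz 0.0717 turn 0.1993
```

Emit:
apply_moves --deltas '[{"tx": -0.04,"ty": 0,"tz": 0.006,"turn": 0.02,"gripper": 0.05},{"tx": -0.09,"ty": 0,"tz": 0.014,"turn": 0.04,"gripper": 0.05},{"tx": -0.14,"ty": 0,"tz": 0.021,"turn": 0.06,"gripper": 0.05},{"tx": -0.19,"ty": 0,"tz": 0.029,"turn": 0.08,"gripper": 0.05},{"tx": -0.24,"ty": 0,"tz": 0.036,"turn": 0.1,"gripper": 0.05}]'

```text
time_s: 4.15
tcp_pos: [0.478, -0.0141, 0.2257]
eef_rot: [-90.1, -0.0, 104.6]
contact_force: [2.0, 1.5, -3.8]
gripper_width: 0.06
```

```bash
python3 -c "
from h import *
go(.526,-.244,.22,98.9)"
```

```text
t 4.15 at [ 0.478  -0.0141  0.2257] yaw 104.57 F [ 2.   1.5 -3.8] w 0.06 j [22. -7.]
tx -0.2346 ty 0.0055 tz 0.0114 turn 0.0989
```

Emit:
apply_moves --deltas '[{"tx": -0.05,"ty": 0,"tz": 0.002,"turn": 0.02,"gripper": 0.05},{"tx": -0.1,"ty": 0,"tz": 0.005,"turn": 0.04,"gripper": 0.05},{"tx": -0.15,"ty": 0,"tz": 0.007,"turn": 0.06,"gripper": 0.05},{"tx": -0.2,"ty": 0.02,"tz": 0.01,"turn": 0.08,"gripper": 0.05},{"tx": -0.235,"ty": 0.05,"tz": 0.0115,"turn": 0.099,"gripper": 0.05}]'

```text
time_s: 4.65
tcp_pos: [0.5279, -0.2453, 0.177]
eef_rot: [-90.3, 0.1, 98.8]
contact_force: [1.4, 0.5, -2.6]
gripper_width: 0.0597
```

```bash
python3 -c "
from h import *
go(.526,-.244,.031,98.9)"
```

```text
t 4.65 at [ 0.5279 -0.2453  0.177 ] yaw 98.83 F [ 1.4  0.5 -2.6] w 0.0597 j [-6. 14.]
tx 0.0019 ty 0.1459 tz 0.0025 turn -0.0012
```

Emit:
apply_moves --deltas '[{"tx": 0,"ty": 0.05,"tz": 0.001,"turn": 0,"gripper": 0.05},{"tx": 0,"ty": 0.09,"tz": 0.001,"turn": 0,"gripper": 0.05},{"tx": 0,"ty": 0.12,"tz": 0.001,"turn": 0,"gripper": 0.05},{"tx": 0,"ty": 0.135,"tz": 0.001,"turn": 0,"gripper": 0.05},{"tx": 0,"ty": 0.14,"tz": 0.001,"turn": 0,"gripper": 0.05}]'

```text
time_s: 5.15
tcp_pos: [0.5241, -0.2425, 0.0331]
eef_rot: [-89.8, -0.1, 98.9]
contact_force: [1.2, -0.4, -2.9]
gripper_width: 0.0598
```

```bash
python3 -c "
from h import *
go(.526,-.244,.030,98.9)"
```

```text
t 5.15 at [ 0.5241 -0.2425  0.0331] yaw 98.88 F [ 1.2 -0.4 -2.9] w 0.0598 j [-5. 14.]
tx -0.0018 ty 0.0031 tz -0.0017 turn -0.0004
```

Emit:
apply_moves --deltas '[{"tx": 0,"ty": 0.003,"tz": 0,"turn": 0,"gripper": 0.05},{"tx": 0,"ty": 0.004,"tz": 0,"turn": 0,"gripper": 0.05},{"tx": 0,"ty": 0.004,"tz": 0,"turn": 0,"gripper": 0.05}]'

```text
time_s: 5.45
tcp_pos: [0.5264, -0.2427, 0.032]
eef_rot: [-90.1, 0.0, 98.9]
contact_force: [-0.3, 0.3, -2.6]
gripper_width: 0.0598
```

Emit:
apply_moves --deltas '[{"tx": 0,"ty": 0,"tz": 0,"turn": 0,"gripper": 0.075},{"tx": 0,"ty": 0,"tz": 0,"turn": 0,"gripper": 0.075},{"tx": 0,"ty": 0,"tz": 0,"turn": 0,"gripper": 0.075}]'

```text
time_s: 5.75
tcp_pos: [0.5263, -0.2428, 0.0317]
eef_rot: [-90.1, 0.0, 98.9]
contact_force: [-0.2, 0.6, -0.3]
gripper_width: 0.0739
```

Emit:
apply_moves --deltas '[{"tx": 0,"ty": -0.01,"tz": 0,"turn": 0,"gripper": 0.075},{"tx": 0,"ty": -0.04,"tz": 0,"turn": 0,"gripper": 0.075},{"tx": 0,"ty": -0.09,"tz": 0,"turn": 0,"gripper": 0.04},{"tx": 0,"ty": -0.14,"tz": 0,"turn": 0,"gripper": 0.02},{"tx": 0,"ty": -0.19,"tz": 0,"turn": 0,"gripper": 0}]'

```text
time_s: 6.25
tcp_pos: [0.5252, -0.2427, 0.2239]
eef_rot: [-90.0, 0.0, 98.9]
contact_force: [1.8, -1.1, -0.1]
gripper_width: 0.0568
```

```bash
python3 - <<'E'
from h import *
p,d=capture('top');info=camera_info('top');C=cloud(info,d)
cv2.imwrite('pics/top1.png',p[:,:,::-1])
hsv=cv2.cvtColor(p,cv2.COLOR_RGB2HSV);H,S,V=[hsv[...,i].astype(int) for i in range(3)]
m=np.zeros(d.shape,bool);m[140:225,335:410]=1;m&=(H>20)&(H<35)&(S>140)&(C[...,2]<.05)
if m.sum()>20:print(m.sum(),np.median(C[m][:,2]),rect(C[m]))
go(.5078,.2352,.22,102.9)
E
```

```text
37 0.035080551507944646 (array([ 499.8, -240.6]), array([58.9,  7. ]), -78.7)
t 6.3 at [ 0.529  -0.2444  0.2336] yaw 99.0 F [ 3.4 -1.  10.1] w 0.0528 j [-5. 14.]
tx 0.4771 ty 0.0110 tz -0.0540 turn -0.0681
```

View pics/top1.png

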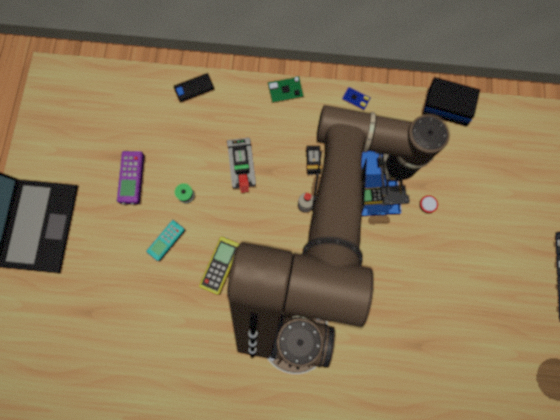

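The meter is in the tray (face z 35 mm). Now I'll go over the catch pad with the fingers closed and the jaws across the dock.

Emit:
apply_moves --deltas '[{"tx": 0.05,"ty": 0,"tz": -0.003,"turn": 0.15,"gripper": 0},{"tx": 0.1,"ty": 0,"tz": -0.005,"turn": 0.3,"gripper": 0},{"tx": 0.15,"ty": 0,"tz": -0.008,"turn": 0.45,"gripper": 0},{"tx": 0.2,"ty": 0,"tz": -0.01,"turn": 0.6,"gripper": 0},{"tx": 0.25,"ty": 0,"tz": -0.013,"turn": 0.75,"gripper": 0}]'

```text
time_s: 6.8
tcp_pos: [0.5028, -0.0218, 0.222]
eef_rot: [-90.1, -0.1, 60.8]
contact_force: [1.7, -0.5, -0.3]
gripper_width: 0.0127
```

```bash
python3 -c "
from h import *
go(.505,.2345,.2,12.9)"
```

```text
t 6.8 at [ 0.5028 -0.0218  0.222 ] yaw 60.76 F [ 1.7 -0.5 -0.3] w 0.0127 j [ 20. -49.]
tx 0.2247 ty 0.0221 tz 0.1232 turn 0.8354
```

Emit:
apply_moves --deltas '[{"tx": 0.043,"ty": 0,"tz": 0.024,"turn": 0.15,"gripper": 0},{"tx": 0.087,"ty": 0,"tz": 0.048,"turn": 0.3,"gripper": 0},{"tx": 0.13,"ty": 0,"tz": 0.072,"turn": 0.45,"gripper": 0},{"tx": 0.173,"ty": 0,"tz": 0.095,"turn": 0.6,"gripper": 0},{"tx": 0.217,"ty": 0,"tz": 0.119,"turn": 0.75,"gripper": 0}]'

```text
time_s: 7.3
tcp_pos: [0.5037, 0.2091, 0.2221]
eef_rot: [-90.0, -0.1, 21.0]
contact_force: [1.5, 0.1, 0.2]
gripper_width: 0.0004
```

```bash
python3 -c "
from h import *
go(.505,.2345,.1,12.9)"
```

```text
t 7.3 at [0.5037 0.2091 0.2221] yaw 20.98 F [1.5 0.1 0.2] w 0.0004 j [  43. -112.]
tx 0.0101 ty 0.1222 tz 0.0232 turn 0.1411
```

Emit:
apply_moves --deltas '[{"tx": 0,"ty": 0,"tz": 0,"turn": 0,"gripper": 0},{"tx": 0,"ty": 0.03,"tz": 0,"turn": 0,"gripper": 0},{"tx": 0,"ty": 0.05,"tz": 0,"turn": 0,"gripper": 0},{"tx": 0,"ty": 0.05,"tz": 0,"turn": 0,"gripper": 0}]'

```text
time_s: 7.7
tcp_pos: [0.5025, 0.2063, 0.169]
eef_rot: [-90.1, 0.2, 21.3]
contact_force: [0.4, 0.2, 0.4]
gripper_width: 0.0002
```

```bash
python3 w.py w2; python3 - <<'E'
from h import *
f=np.load('pics/w2.npz');p,d=f['p'],f['d'];st={k:f[k] for k in('tcp_pos','eef_rot')};info=camera_info('wrist')
C=cloud(info,d,st);hsv=cv2.cvtColor(p,cv2.COLOR_RGB2HSV);H,S,V=[hsv[...,i].astype(int) for i in range(3)]
m=((H<8)|(H>172))&(S>150)&(C[...,2]>.01)&(C[...,2]<.03)&(d>0)&(np.hypot(C[...,0]-.528,C[...,1]-.239)<.08)
print('catch',m.sum(),np.median(C[m][:,2]),rect(C[m]))
m=(C[...,2]>.06)&(C[...,2]<.075)&(d>0)&(np.hypot(C[...,0]-.6096,C[...,1]-.2584)<.07)
print('pack',m.sum(),rect(C[m]))
m=(C[...,2]>.027)&(C[...,2]<.036)&(d>0)&(np.hypot(C[...,0]-.594,C[...,1]-.255)<.12)
print('walls',m.sum(),rect(C[m]))
go(.505,.2345,.045,12.9)
E
```

```text
t 7.75 at [0.5035 0.2067 0.1707] yaw 21.33 F [ 0.8 -0.3  0.3] w -0.0001 j [  43. -112.]
tx -0.0630 ty 0.0508 tz 0.0452 turn -1.5493
catch 1715 0.02035870812492996 (array([519.5, 238.3]), array([49.7, 34.2]), 13.0)
pack 261 (array([602.4, 246.8]), array([32.6, 16.4]), 2.6)
walls 958 (array([538.6, 241.8]), array([88.1, 46.3]), -77.0)
t 7.75 at [0.5035 0.2067 0.1707] yaw 21.33 F [ 0.8 -0.3  0.3] w -0.0001 j [  43. -112.]
tx 0.0117 ty 0.1257 tz 0.0255 turn 0.1472
```

View pics/w2.png

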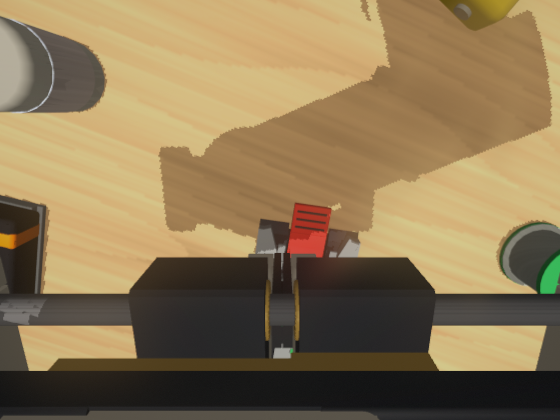

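Emit:
apply_moves --deltas '[{"tx": 0.006,"ty": 0.02,"tz": 0.0125,"turn": 0.074,"gripper": 0},{"tx": 0.0115,"ty": 0.06,"tz": 0.0255,"turn": 0.147,"gripper": 0},{"tx": 0.0115,"ty": 0.1,"tz": 0.0255,"turn": 0.147,"gripper": 0},{"tx": 0.0115,"ty": 0.12,"tz": 0.0255,"turn": 0.147,"gripper": 0},{"tx": 0.0115,"ty": 0.12,"tz": 0.0255,"turn": 0.147,"gripper": 0}]'

```text
time_s: 8.25
tcp_pos: [0.5049, 0.2344, 0.0497]
eef_rot: [-90.1, 0.2, 12.9]
contact_force: [0.2, -0.9, 0.2]
gripper_width: 0.0003
```

```bash
python3 -c "
from h import *
go(.505,.2345,.031,12.9)"
```

```text
t 8.25 at [0.5049 0.2344 0.0497] yaw 12.89 F [ 0.2 -0.9  0.2] w 0.0003 j [  45. -122.]
tx 0.0002 ty 0.0187 tz 0.0001 turn -0.0003
```

Emit:
apply_moves --deltas '[{"tx": 0,"ty": 0.01,"tz": 0,"turn": 0,"gripper": 0},{"tx": 0,"ty": 0.015,"tz": 0,"turn": 0,"gripper": 0},{"tx": 0,"ty": 0.0185,"tz": 0,"turn": 0,"gripper": 0},{"tx": 0,"ty": 0.019,"tz": 0,"turn": 0,"gripper": 0},{"tx": 0,"ty": 0.019,"tz": 0,"turn": 0,"gripper": 0}]'

```text
time_s: 8.75
tcp_pos: [0.5066, 0.236, 0.033]
eef_rot: [-89.9, -0.1, 12.9]
contact_force: [2.0, 1.1, 4.6]
gripper_width: 0.0003
```

Emit:
apply_moves --deltas '[{"tx": 0,"ty": 0.0025,"tz": 0,"turn": 0,"gripper": 0},{"tx": 0,"ty": 0.003,"tz": 0,"turn": 0,"gripper": 0},{"tx": 0,"ty": 0.003,"tz": 0,"turn": 0,"gripper": 0},{"tx": 0,"ty": 0.003,"tz": 0,"turn": 0,"gripper": 0}]'

```text
time_s: 9.15
tcp_pos: [0.5065, 0.236, 0.0301]
eef_rot: [-89.9, -0.1, 12.9]
contact_force: [1.6, 0.3, 6.4]
gripper_width: 0.0005
```

```bash
python3 - <<'E'
from h import *
go(.505,.2345,.031,12.9)
p,d=capture('top');info=camera_info('top');C=cloud(info,d)
cv2.imwrite('pics/top2.png',cv2.resize(p[110:230,180:320,::-1],None,fx=5,fy=5))
p,d=capture('scene');cv2.imwrite('pics/scene2.png',cv2.resize(p[160:260,260:400,::-1],None,fx=5,fy=5))
E
```

```text
t 9.15 at [0.5065 0.236  0.0301] yaw 12.92 F [1.6 0.3 6.4] w 0.0005 j [  45. -122.]
tx -0.0018 ty -0.0010 tz -0.0011 turn 0.0004
```

View pics/scene2.png

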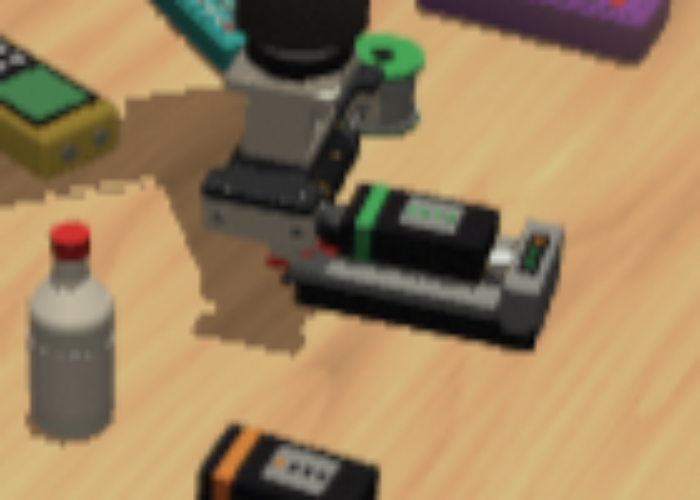

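The white plunger is out at (500,255) in the crop, so the pack has sprung back. I'll lift, open the gripper and go over the pack.

Emit:
apply_moves --deltas '[{"tx": 0,"ty": -0.03,"tz": 0,"turn": 0,"gripper": 0.03},{"tx": 0,"ty": -0.08,"tz": 0,"turn": 0,"gripper": 0.078},{"tx": 0.03,"ty": -0.11,"tz": 0,"turn": 0,"gripper": 0.078},{"tx": 0.07,"ty": -0.11,"tz": 0,"turn": 0,"gripper": 0.078},{"tx": 0.095,"ty": -0.11,"tz": 0,"turn": 0,"gripper": 0.078}]'

```text
time_s: 9.75
tcp_pos: [0.5999, 0.2571, 0.1405]
eef_rot: [-89.9, -0.1, 12.9]
contact_force: [-0.6, -0.6, -1.1]
gripper_width: 0.035
```

```bash
python3 - <<'E'
from h import *
p,d=capture('top');info=camera_info('top');C=cloud(info,d)
cv2.imwrite('pics/top3.png',cv2.resize(p[110:230,180:320,::-1],None,fx=5,fy=5))
p,d=capture('scene');info=camera_info('scene');C=cloud(info,d);cv2.imwrite('pics/scene3.png',cv2.resize(p[160:260,260:400,::-1],None,fx=5,fy=5))
hsv=cv2.cvtColor(p,cv2.COLOR_RGB2HSV);H,S,V=[hsv[...,i].astype(int) for i in range(3)]
m=(C[...,2]>.06)&(C[...,2]<.073)&(d>0)&(np.hypot(C[...,0]-.598,C[...,1]-.2558)<.075)
print('pack',m.sum(),np.median(C[m][:,2]),rect(C[m]))
go(.598,.2558,.053,12.9)
E
```

```text
pack 303 0.0681932516419097 (array([599.9, 252.8]), array([103.9,  64.7]), 14.0)
t 9.85 at [0.5999 0.2566 0.1381] yaw 12.82 F [-1.   0.1 -1.2] w 0.0428 j [  40. -117.]
tx -0.0019 ty 0.0851 tz -0.0003 turn -0.0013
```

View pics/scene3.png

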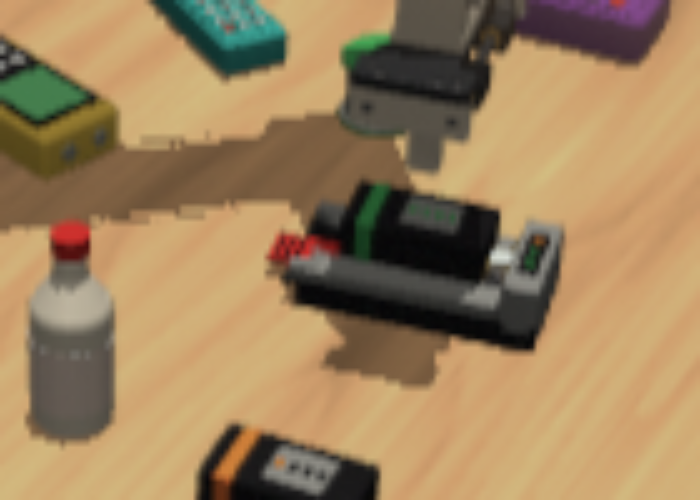

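The pack is loose: its centre is about (600,254), with the plunger showing in front of it. I'll descend with the jaws open.

Emit:
apply_moves --deltas '[{"tx": -0.002,"ty": 0.0,"tz": 0,"turn": -0.001,"gripper": 0.078},{"tx": -0.002,"ty": 0.01,"tz": 0,"turn": -0.001,"gripper": 0.078},{"tx": -0.002,"ty": 0.03,"tz": 0,"turn": -0.001,"gripper": 0.078},{"tx": -0.002,"ty": 0.065,"tz": 0,"turn": -0.001,"gripper": 0.078},{"tx": -0.002,"ty": 0.084,"tz": 0,"turn": -0.001,"gripper": 0.078}]'

```text
time_s: 10.35
tcp_pos: [0.5937, 0.255, 0.0521]
eef_rot: [-90.0, 0.2, 12.9]
contact_force: [-0.7, -0.0, -0.6]
gripper_width: 0.0774
```

Emit:
apply_moves --deltas '[{"tx": 0,"ty": 0,"tz": 0,"turn": 0,"gripper": 0.078},{"tx": 0,"ty": 0,"tz": 0,"turn": 0,"gripper": 0.056},{"tx": 0,"ty": 0,"tz": 0,"turn": 0,"gripper": 0.045},{"tx": 0,"ty": 0,"tz": 0,"turn": 0,"gripper": 0.045},{"tx": 0,"ty": 0,"tz": 0,"turn": 0,"gripper": 0.045}]' --newtons 35

```text
time_s: 10.85
tcp_pos: [0.5965, 0.2561, 0.0561]
eef_rot: [-90.0, -0.1, 12.9]
contact_force: [-0.5, -0.5, 3.7]
gripper_width: 0.0539
```

```bash
python3 -c "
from h import *
go(.598,.2558,.053,12.9)"
```

```text
t 10.85 at [0.5965 0.2561 0.0561] yaw 12.95 F [-0.5 -0.5  3.7] w 0.0539 j [  40. -117.]
tx 0.0014 ty 0.0031 tz -0.0007 turn 0.0008
```

Gripped, with negligible side force. The TCP line in the dock passes (596.5,256.1) at yaw 12.95. Now I'll slide it straight out.

Emit:
apply_moves --deltas '[{"tx": -0.01,"ty": 0,"tz": 0,"turn": 0,"gripper": 0.045},{"tx": -0.03,"ty": 0,"tz": 0,"turn": 0,"gripper": 0.045},{"tx": -0.06,"ty": 0,"tz": 0,"turn": 0,"gripper": 0.045},{"tx": -0.08,"ty": 0,"tz": 0,"turn": 0,"gripper": 0.045},{"tx": -0.08,"ty": 0,"tz": 0,"turn": 0,"gripper": 0.045}]'

```text
time_s: 11.35
tcp_pos: [0.5155, 0.2373, 0.0559]
eef_rot: [-90.0, 0.0, 13.0]
contact_force: [-6.4, -0.8, 8.6]
gripper_width: 0.0541
```

Emit:
apply_moves --deltas '[{"tx": -0.02,"ty": 0,"tz": 0,"turn": 0,"gripper": 0.045},{"tx": -0.045,"ty": 0,"tz": 0,"turn": 0,"gripper": 0.045},{"tx": -0.055,"ty": 0,"tz": 0,"turn": 0,"gripper": 0.045},{"tx": -0.055,"ty": 0,"tz": 0,"turn": 0,"gripper": 0.045}]'

```text
time_s: 11.75
tcp_pos: [0.4629, 0.2249, 0.0549]
eef_rot: [-90.0, 0.1, 13.0]
contact_force: [-1.3, -0.5, -2.4]
gripper_width: 0.0537
```

```bash
python3 - <<'E'
from h import *
p,d=capture('scene');cv2.imwrite('pics/scene4.png',cv2.resize(p[160:260,240:380,::-1],None,fx=5,fy=5))
go(.598,.2558,.053,12.9)
E
```

```text
t 11.8 at [0.4638 0.2254 0.0549] yaw 12.98 F [-0.4 -0.3 -1.1] w 0.0538 j [  48. -125.]
tx 0.1376 ty 0.0018 tz -0.0005 turn 0.0014
```

View pics/scene4.png

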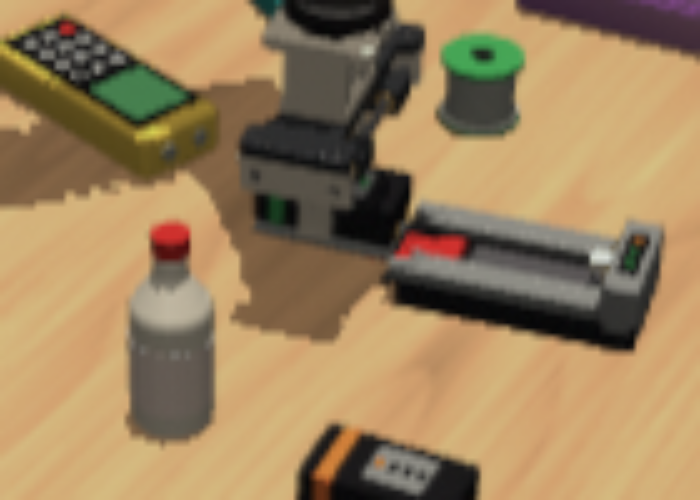

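The charged pack is out and held clear of the mouth. Lift and carry it to the tray.

Emit:
apply_moves --deltas '[{"tx": 0,"ty": -0.02,"tz": 0,"turn": 0,"gripper": 0.045},{"tx": 0,"ty": -0.06,"tz": 0,"turn": 0,"gripper": 0.045},{"tx": 0,"ty": -0.11,"tz": 0,"turn": 0,"gripper": 0.045},{"tx": 0.02,"ty": -0.16,"tz": 0,"turn": 0,"gripper": 0.045},{"tx": 0.05,"ty": -0.18,"tz": -0.03,"turn": 0,"gripper": 0.045}]'

```text
time_s: 12.3
tcp_pos: [0.5215, 0.2103, 0.2399]
eef_rot: [-89.8, -0.3, 13.2]
contact_force: [2.8, 2.3, -3.7]
gripper_width: 0.0535
```

```bash
python3 -c "
from h import *
go(.649,-.224,.22,8.9)"
```

```text
t 12.3 at [0.5215 0.2103 0.2399] yaw 13.16 F [ 2.8  2.3 -3.7] w 0.0535 j [  42. -119.]
tx 0.0251 ty 0.0187 tz -0.4520 turn 0.0744
```

Emit:
apply_moves --deltas '[{"tx": 0.002,"ty": 0,"tz": -0.045,"turn": 0.01,"gripper": 0.045},{"tx": 0.005,"ty": 0,"tz": -0.09,"turn": 0.02,"gripper": 0.045},{"tx": 0.008,"ty": 0,"tz": -0.135,"turn": 0.03,"gripper": 0.045},{"tx": 0.01,"ty": 0,"tz": -0.18,"turn": 0.04,"gripper": 0.045},{"tx": 0.012,"ty": 0,"tz": -0.225,"turn": 0.05,"gripper": 0.045}]'

```text
time_s: 12.8
tcp_pos: [0.5827, -0.0109, 0.2342]
eef_rot: [-90.0, 0.1, 10.0]
contact_force: [0.8, 0.5, -4.2]
gripper_width: 0.0536
```

Emit:
apply_moves --deltas '[{"tx": 0.002,"ty": 0,"tz": -0.045,"turn": 0.01,"gripper": 0.045},{"tx": 0.005,"ty": 0,"tz": -0.09,"turn": 0.02,"gripper": 0.045},{"tx": 0.008,"ty": 0,"tz": -0.135,"turn": 0.024,"gripper": 0.045},{"tx": 0.01,"ty": 0,"tz": -0.18,"turn": 0.024,"gripper": 0.045},{"tx": 0.012,"ty": 0.02,"tz": -0.2,"turn": 0.024,"gripper": 0.045}]'

```text
time_s: 13.3
tcp_pos: [0.6309, -0.2082, 0.2162]
eef_rot: [-90.1, -0.2, 8.6]
contact_force: [0.8, 0.1, -4.0]
gripper_width: 0.0538
```

```bash
python3 -c "
from h import *
go(.649,-.224,.038,8.9)"
```

```text
t 13.3 at [ 0.6309 -0.2082  0.2162] yaw 8.57 F [ 0.8  0.1 -4. ] w 0.0538 j [ -1. -80.]
tx 0.0150 ty 0.1783 tz -0.0179 turn -0.0057
```

Emit:
apply_moves --deltas '[{"tx": 0.015,"ty": 0.03,"tz": -0.017,"turn": -0.006,"gripper": 0.045},{"tx": 0.015,"ty": 0.075,"tz": -0.017,"turn": -0.006,"gripper": 0.045},{"tx": 0.015,"ty": 0.12,"tz": -0.017,"turn": -0.006,"gripper": 0.045},{"tx": 0.015,"ty": 0.155,"tz": -0.017,"turn": -0.006,"gripper": 0.045},{"tx": 0.015,"ty": 0.168,"tz": -0.017,"turn": -0.006,"gripper": 0.045}]'

```text
time_s: 13.8
tcp_pos: [0.6435, -0.2184, 0.0412]
eef_rot: [-89.9, 0.5, 9.0]
contact_force: [-1.0, -1.0, -3.6]
gripper_width: 0.054
```

```bash
python3 -c "
from h import *
go(.649,-.224,.037,8.9)"
```

```text
t 13.8 at [ 0.6435 -0.2184  0.0412] yaw 8.97 F [-1.  -1.  -3.6] w 0.054 j [ -2. -79.]
tx 0.0046 ty 0.0042 tz -0.0064 turn 0.0013
```

Emit:
apply_moves --deltas '[{"tx": 0,"ty": 0,"tz": 0,"turn": 0,"gripper": 0.045},{"tx": 0,"ty": 0.002,"tz": 0,"turn": 0,"gripper": 0.045},{"tx": 0,"ty": 0.003,"tz": 0,"turn": 0,"gripper": 0.045},{"tx": 0,"ty": 0.003,"tz": 0,"turn": 0,"gripper": 0.045}]'

```text
time_s: 14.2
tcp_pos: [0.6474, -0.2183, 0.0458]
eef_rot: [-90.0, -0.2, 9.1]
contact_force: [0.5, 0.6, -3.9]
gripper_width: 0.0541
```

Emit:
apply_moves --deltas '[{"tx": 0,"ty": 0.004,"tz": 0,"turn": 0,"gripper": 0.045},{"tx": 0,"ty": 0.006,"tz": 0,"turn": 0,"gripper": 0.045},{"tx": 0,"ty": 0.007,"tz": 0,"turn": 0,"gripper": 0.045},{"tx": 0,"ty": 0.007,"tz": 0,"turn": 0,"gripper": 0.045}]'

```text
time_s: 14.6
tcp_pos: [0.6464, -0.2182, 0.0379]
eef_rot: [-90.0, -0.0, 9.1]
contact_force: [-3.3, 0.8, 3.9]
gripper_width: 0.0538
```

Contact: the force went from -3.9 to +3.9 N. Release and check.

Emit:
apply_moves --deltas '[{"tx": 0,"ty": 0,"tz": 0,"turn": 0,"gripper": 0.075},{"tx": 0,"ty": 0,"tz": 0,"turn": 0,"gripper": 0.075},{"tx": 0,"ty": 0,"tz": 0,"turn": 0,"gripper": 0.075},{"tx": 0,"ty": 0,"tz": 0,"turn": 0,"gripper": 0.075}]'

```text
time_s: 15.0
tcp_pos: [0.6466, -0.2183, 0.037]
eef_rot: [-90.0, -0.0, 9.1]
contact_force: [0.1, 1.0, -0.9]
gripper_width: 0.0742
```

Emit:
apply_moves --deltas '[{"tx": 0,"ty": -0.02,"tz": 0,"turn": 0,"gripper": 0.078},{"tx": 0,"ty": -0.06,"tz": 0,"turn": 0,"gripper": 0.078},{"tx": 0,"ty": -0.11,"tz": 0,"turn": 0,"gripper": 0.078},{"tx": -0.02,"ty": -0.15,"tz": 0.05,"turn": 0,"gripper": 0.078},{"tx": -0.04,"ty": -0.17,"tz": 0.1,"turn": 0,"gripper": 0.078}]'

```text
time_s: 15.5
tcp_pos: [0.6032, -0.1449, 0.1995]
eef_rot: [-90.1, -0.2, 8.9]
contact_force: [0.4, 1.6, -0.3]
gripper_width: 0.0783
```

Emit:
apply_moves --deltas '[{"tx": -0.01,"ty": 0,"tz": 0.05,"turn": 0,"gripper": 0.078},{"tx": 0,"ty": 0,"tz": 0.1,"turn": 0,"gripper": 0.078},{"tx": 0,"ty": 0,"tz": 0.1,"turn": 0,"gripper": 0.078}]'

```text
time_s: 15.8
tcp_pos: [0.5867, -0.0414, 0.1982]
eef_rot: [-90.0, -0.1, 9.3]
contact_force: [0.5, 0.2, -0.7]
gripper_width: 0.0781
```

```bash
python3 w.py w3; python3 - <<'E'
from h import *
p,d=capture('scene');cv2.imwrite('pics/scene5.png',cv2.resize(p[180:350,190:400,::-1],None,fx=3.5,fy=3.5))
C=cloud(camera_info('scene'),d)
hsv=cv2.cvtColor(p,cv2.COLOR_RGB2HSV);H,S,V=[hsv[...,i].astype(int) for i in range(3)]
m=(C[...,2]>.035)&(C[...,2]<.053)&(d>0)&(np.hypot(C[...,0]-.647,C[...,1]+.219)<.075);print('cpack',m.sum(),np.median(C[m][:,2]),rect(C[m]))
m=(C[...,2]>.04)&(C[...,2]<.055)&(d>0)&(np.hypot(C[...,0]-.644,C[...,1]+.0095)<.075);print('fpack',m.sum(),np.median(C[m][:,2]),rect(C[m]))
f=np.load('pics/w3.npz');p,d=f['p'],f['d'];st={k:f[k] for k in('tcp_pos','eef_rot')};C=cloud(camera_info('wrist'),d,st)
m=(C[...,2]>.04)&(C[...,2]<.055)&(d>0)&(np.hypot(C[...,0]-.644,C[...,1]+.0095)<.075);print('fpack wrist',m.sum(),rect(C[m]) if m.sum()>9 else 0)
E
```

```text
t 15.85 at [ 0.5868 -0.043   0.1979] yaw 9.29 F [-0.9 -0.  -0.3] w 0.0779 j [ 15. -96.]
tx -0.1130 ty 0.0778 tz 0.2908 turn -1.7595
cpack 549 0.04900058587781264 (array([ 649.1, -220.2]), array([104. ,  58.4]), 10.5)
fpack 400 0.04605764352677322 (array([645.3, -13.9]), array([104.3,  61.7]), 6.4)
fpack wrist 4936 (array([633.5, -12.1]), array([83.5, 54.2]), 6.9)
```

View pics/scene5.png

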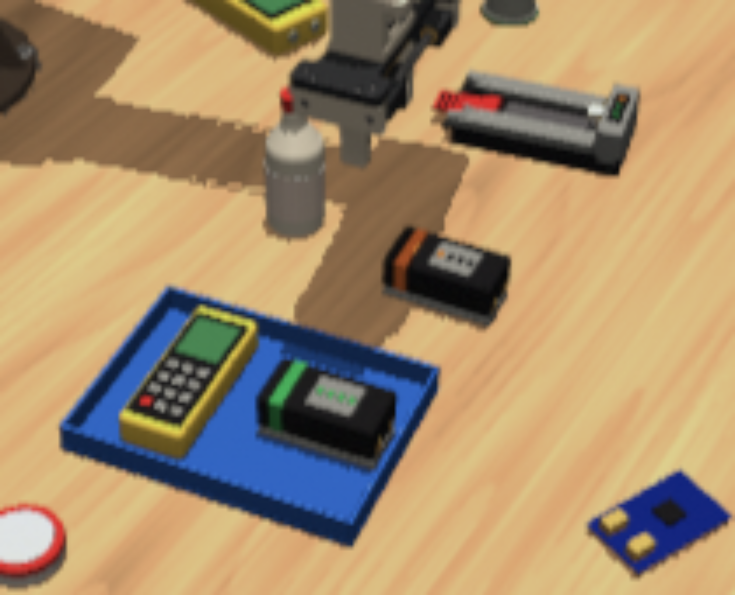

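View pics/w3.png

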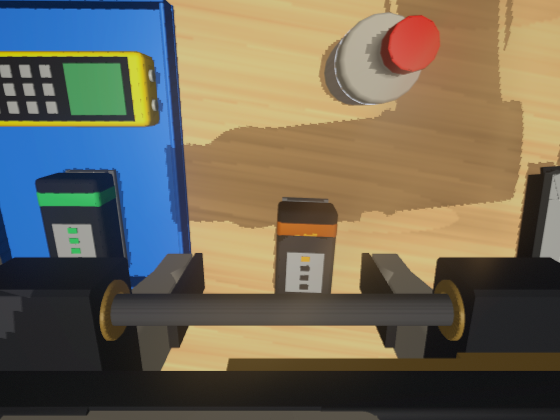

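Meter and charged pack both lie flat in the tray (pack top at z 49 mm; expected 50). The flat pack is at (643.8,-10.8) mm, 6.9°, with the band at the rear and the contacts pointing away. Grasp it next.

```bash
python3 -c "
from h import *
go(.6438,-.0108,.034,6.9)"
```

```text
t 15.9 at [ 0.5867 -0.0444  0.1975] yaw 9.21 F [-0.9 -0.9 -0.6] w 0.0784 j [ 15. -95.]
tx 0.0616 ty 0.1636 tz 0.0241 turn 0.0404
```

Emit:
apply_moves --deltas '[{"tx": 0.04,"ty": 0.0,"tz": 0.016,"turn": 0.04,"gripper": 0.078},{"tx": 0.0615,"ty": 0.03,"tz": 0.024,"turn": 0.04,"gripper": 0.078},{"tx": 0.0615,"ty": 0.07,"tz": 0.024,"turn": 0.04,"gripper": 0.078},{"tx": 0.0615,"ty": 0.1,"tz": 0.024,"turn": 0.04,"gripper": 0.078},{"tx": 0.0615,"ty": 0.1,"tz": 0.024,"turn": 0.04,"gripper": 0.078}]'

```text
time_s: 16.4
tcp_pos: [0.6406, -0.0144, 0.0919]
eef_rot: [-90.0, 0.5, 6.6]
contact_force: [-1.3, -1.1, -0.9]
gripper_width: 0.0778
```

```bash
python3 -c "
from h import *
go(.6438,-.0108,.034,6.9)"
```

```text
t 16.4 at [ 0.6406 -0.0144  0.0919] yaw 6.62 F [-1.3 -1.1 -0.9] w 0.0778 j [ 16. -99.]
tx 0.0041 ty 0.0579 tz 0.0032 turn -0.0048
```

Emit:
apply_moves --deltas '[{"tx": 0,"ty": 0.02,"tz": 0.001,"turn": -0.004,"gripper": 0.078},{"tx": 0,"ty": 0.045,"tz": 0.001,"turn": -0.004,"gripper": 0.078},{"tx": 0,"ty": 0.055,"tz": 0.001,"turn": -0.004,"gripper": 0.078},{"tx": 0,"ty": 0.055,"tz": 0.001,"turn": -0.004,"gripper": 0.078},{"tx": 0,"ty": 0.055,"tz": 0.001,"turn": -0.004,"gripper": 0.078}]'

```text
time_s: 16.9
tcp_pos: [0.6444, -0.0118, 0.0436]
eef_rot: [-90.0, -0.1, 7.0]
contact_force: [0.3, 0.5, 0.3]
gripper_width: 0.0776
```

```bash
python3 -c "
from h import *
go(.6438,-.0108,.034,6.9)"
```

```text
t 16.9 at [ 0.6444 -0.0118  0.0436] yaw 6.98 F [0.3 0.5 0.3] w 0.0776 j [ 16. -99.]
tx -0.0005 ty 0.0096 tz 0.0011 turn 0.0014
```

Emit:
apply_moves --deltas '[{"tx": 0,"ty": 0.009,"tz": 0.001,"turn": 0,"gripper": 0.078},{"tx": 0,"ty": 0.009,"tz": 0.001,"turn": 0,"gripper": 0.06},{"tx": 0,"ty": 0.009,"tz": 0.001,"turn": 0,"gripper": 0.045},{"tx": 0,"ty": 0.009,"tz": 0.001,"turn": 0,"gripper": 0.045},{"tx": 0,"ty": 0.009,"tz": 0.001,"turn": 0,"gripper": 0.045}]' --newtons 50

```text
time_s: 17.4
tcp_pos: [0.6435, -0.0104, 0.0335]
eef_rot: [-90.0, -0.0, 7.0]
contact_force: [-0.0, 1.2, 1.8]
gripper_width: 0.0537
```

```bash
python3 -c "
from h import *
go(.463,.226,.22,12.95)"
```

```text
t 17.4 at [ 0.6435 -0.0104  0.0335] yaw 7.0 F [-0.   1.2  1.8] w 0.0537 j [ 16. -99.]
tx -0.1503 ty -0.1866 tz 0.2566 turn -0.1038
```

Emit:
apply_moves --deltas '[{"tx": 0,"ty": -0.02,"tz": 0,"turn": 0,"gripper": 0.045},{"tx": 0,"ty": -0.06,"tz": 0,"turn": 0,"gripper": 0.045},{"tx": 0,"ty": -0.1,"tz": 0.01,"turn": 0,"gripper": 0.045},{"tx": -0.02,"ty": -0.13,"tz": 0.045,"turn": -0.03,"gripper": 0.045},{"tx": -0.045,"ty": -0.15,"tz": 0.08,"turn": -0.06,"gripper": 0.045}]'

```text
time_s: 17.9
tcp_pos: [0.5891, 0.064, 0.1846]
eef_rot: [-90.0, -0.1, 10.4]
contact_force: [0.8, 2.0, -5.6]
gripper_width: 0.0537
```

```bash
python3 -c "
from h import *
go(.459,.2245,.15,13)"
```

```text
t 17.9 at [0.5891 0.064  0.1846] yaw 10.38 F [ 0.8  2.  -5.6] w 0.0537 j [  25. -105.]
tx -0.0991 ty 0.0345 tz 0.1813 turn -0.0457
```

Emit:
apply_moves --deltas '[{"tx": -0.02,"ty": 0,"tz": 0.037,"turn": -0.01,"gripper": 0.045},{"tx": -0.04,"ty": 0,"tz": 0.075,"turn": -0.02,"gripper": 0.045},{"tx": -0.06,"ty": 0,"tz": 0.115,"turn": -0.03,"gripper": 0.045},{"tx": -0.083,"ty": 0.01,"tz": 0.155,"turn": -0.04,"gripper": 0.045},{"tx": -0.098,"ty": 0.03,"tz": 0.18,"turn": -0.045,"gripper": 0.045}]'

```text
time_s: 18.4
tcp_pos: [0.4585, 0.2249, 0.1538]
eef_rot: [-89.9, -0.1, 13.1]
contact_force: [0.9, 0.3, -6.5]
gripper_width: 0.0532
```

```bash
python3 -c "
from h import *
go(.459,.2245,.0565,13)"
```

```text
t 18.4 at [0.4585 0.2249 0.1538] yaw 13.08 F [ 0.9  0.3 -6.5] w 0.0532 j [  48. -125.]
tx 0.0002 ty 0.0973 tz -0.0007 turn 0.0015
```

Emit:
apply_moves --deltas '[{"tx": 0,"ty": 0.03,"tz": 0,"turn": 0.001,"gripper": 0.045},{"tx": 0,"ty": 0.065,"tz": 0,"turn": 0.001,"gripper": 0.045},{"tx": 0,"ty": 0.085,"tz": 0,"turn": 0.001,"gripper": 0.045},{"tx": 0,"ty": 0.09,"tz": 0,"turn": 0.001,"gripper": 0.045},{"tx": 0,"ty": 0.09,"tz": 0,"turn": 0.001,"gripper": 0.045}]'

```text
time_s: 18.9
tcp_pos: [0.4595, 0.2223, 0.0625]
eef_rot: [-90.1, 0.1, 12.9]
contact_force: [-0.5, 0.4, -4.2]
gripper_width: 0.0536
```

```bash
python3 - <<'E'
from h import *
p,d=capture('scene');cv2.imwrite('pics/scene6.png',cv2.resize(p[160:260,240:380,::-1],None,fx=5,fy=5))
go(.459,.2245,.0565,13)
E
```

```text
t 18.95 at [0.4602 0.2228 0.0635] yaw 12.95 F [ 0.8  0.6 -4. ] w 0.0537 j [  48. -125.]
tx -0.0008 ty 0.0070 tz 0.0019 turn -0.0009
```

View pics/scene6.png

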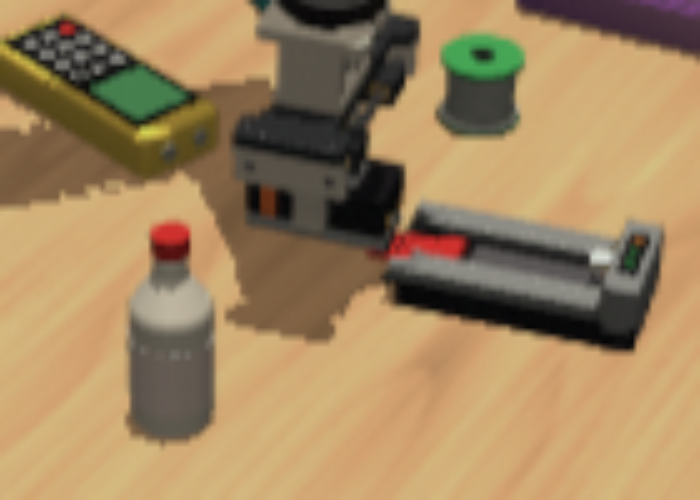

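The flat pack is held level in front of the mouth. Lower to sliding height and align.

Emit:
apply_moves --deltas '[{"tx": 0,"ty": 0.0035,"tz": 0.0015,"turn": -0.001,"gripper": 0.045},{"tx": 0,"ty": 0.006,"tz": 0.0015,"turn": -0.001,"gripper": 0.045},{"tx": 0,"ty": 0.006,"tz": 0.0015,"turn": -0.001,"gripper": 0.045},{"tx": 0,"ty": 0.006,"tz": 0.0015,"turn": -0.001,"gripper": 0.045}]'

```text
time_s: 19.35
tcp_pos: [0.4598, 0.2243, 0.0575]
eef_rot: [-90.0, -0.0, 13.0]
contact_force: [0.0, 0.6, -5.1]
gripper_width: 0.0535
```

```bash
python3 -c "
from h import *
go(.459,.2243,.0565,13)
a=np.radians(13);s=r.get_state()['tcp_pos'];print('off-line mm',1000*(-(s[0]-.5965)*np.sin(a)+(s[1]-.2561)*np.cos(a)))"
```

```text
t 19.35 at [0.4598 0.2243 0.0575] yaw 13.0 F [ 0.   0.6 -5.1] w 0.0535 j [  48. -125.]
tx -0.0008 ty 0.0010 tz 0.0002 turn -0.0000
off-line mm -0.22802323774176111
```

Emit:
apply_moves --deltas '[{"tx": 0.01,"ty": 0.0005,"tz": 0.0002,"turn": 0,"gripper": 0.045},{"tx": 0.02,"ty": 0.001,"tz": 0.0002,"turn": 0,"gripper": 0.045},{"tx": 0.03,"ty": 0.001,"tz": 0.0002,"turn": 0,"gripper": 0.045},{"tx": 0.04,"ty": 0.001,"tz": 0.0002,"turn": 0,"gripper": 0.045},{"tx": 0.04,"ty": 0.001,"tz": 0.0002,"turn": 0,"gripper": 0.045}]'

```text
time_s: 19.85
tcp_pos: [0.5004, 0.2339, 0.0562]
eef_rot: [-90.0, -0.1, 13.0]
contact_force: [1.7, -0.7, -1.1]
gripper_width: 0.0537
```

```bash
cat > off.py <<'E'
from h import *
a=np.radians(13);s=r.get_state();q=s['tcp_pos']-[.5965,.2561,0];F=s['contact_force']
print('t',s['time_s'],'dockx %.1f off %.2f z %.1f'%(37.9+1000*(q[0]*np.cos(a)+q[1]*np.sin(a)),1000*(-q[0]*np.sin(a)+q[1]*np.cos(a)),q[2]*1000),s['eef_rot'].round(2),'Fx %.1f Fy %.1f Fz %.1f'%(F[0]*np.cos(a)+F[1]*np.sin(a),-F[0]*np.sin(a)+F[1]*np.cos(a),F[2]),s['moment'].round(2))
E
python3 off.py
```

```text
t 19.85 dockx -60.7 off 0.01 z 56.2 [-9.000e+01 -7.000e-02  1.299e+01] Fx 1.5 Fy -1.0 Fz -1.1 [-0.3  -0.93 -0.01]
```

Emit:
apply_moves --deltas '[{"tx": 0.01,"ty": 0,"tz": 0,"turn": 0,"gripper": 0.045},{"tx": 0.02,"ty": 0,"tz": 0,"turn": 0,"gripper": 0.045},{"tx": 0.03,"ty": 0,"tz": 0,"turn": 0,"gripper": 0.045},{"tx": 0.04,"ty": 0,"tz": 0,"turn": 0,"gripper": 0.045},{"tx": 0.04,"ty": 0,"tz": 0,"turn": 0,"gripper": 0.045}]'

```text
time_s: 20.35
tcp_pos: [0.5397, 0.2432, 0.0563]
eef_rot: [-90.0, -0.1, 13.0]
contact_force: [1.9, 0.3, -1.7]
gripper_width: 0.0538
```

```bash
python3 off.py
```

```text
t 20.35 dockx -20.4 off 0.25 z 56.3 [-89.98  -0.12  13.01] Fx 1.9 Fy -0.1 Fz -1.7 [ 0.03 -0.93  0.02]
```

Emit:
apply_moves --deltas '[{"tx": 0.01,"ty": 0,"tz": 0,"turn": 0,"gripper": 0.045},{"tx": 0.02,"ty": 0,"tz": 0,"turn": 0,"gripper": 0.045},{"tx": 0.03,"ty": 0,"tz": 0,"turn": 0,"gripper": 0.045},{"tx": 0.04,"ty": 0,"tz": 0,"turn": 0,"gripper": 0.045},{"tx": 0.04,"ty": 0,"tz": 0,"turn": 0,"gripper": 0.045}]'

```text
time_s: 20.85
tcp_pos: [0.5785, 0.252, 0.0562]
eef_rot: [-90.0, -0.1, 13.0]
contact_force: [1.9, -0.5, -1.7]
gripper_width: 0.0541
```

```bash
python3 off.py; python3 - <<'E'
from h import *
p,d=capture('scene');cv2.imwrite('pics/scene7.png',cv2.resize(p[160:260,260:400,::-1],None,fx=5,fy=5))
E
```

```text
t 20.85 dockx 19.5 off 0.09 z 56.2 [-89.99  -0.1   13.  ] Fx 1.7 Fy -0.9 Fz -1.7 [-0.02 -0.8   0.02]
```

View pics/scene7.png

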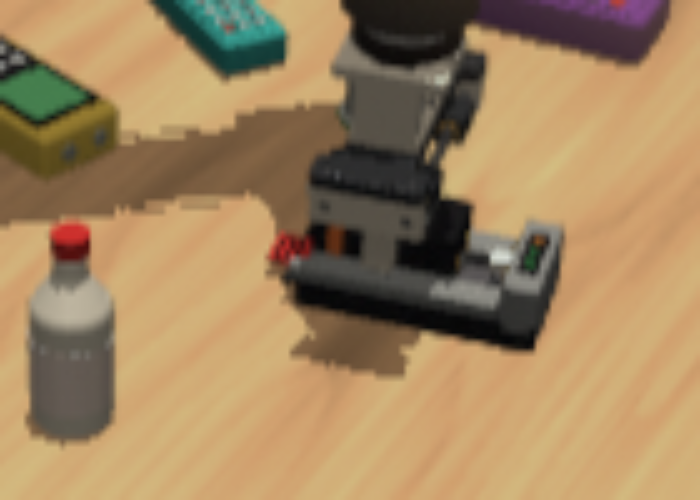

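The pack rides in the dovetail, on line and with low forces. Push on to the plunger and past home.

Emit:
apply_moves --deltas '[{"tx": 0.008,"ty": 0,"tz": 0,"turn": 0,"gripper": 0.045},{"tx": 0.016,"ty": 0,"tz": 0,"turn": 0,"gripper": 0.045},{"tx": 0.023,"ty": 0,"tz": 0,"turn": 0,"gripper": 0.045},{"tx": 0.028,"ty": 0,"tz": 0,"turn": 0,"gripper": 0.045},{"tx": 0.028,"ty": 0,"tz": 0,"turn": 0,"gripper": 0.045}]'

```text
time_s: 21.4
tcp_pos: [0.6034, 0.2574, 0.0558]
eef_rot: [-90.0, 0.1, 13.0]
contact_force: [-5.0, -1.0, 0.2]
gripper_width: 0.0535
```

```bash
python3 off.py
```

```text
t 21.4 dockx 44.9 off -0.25 z 55.8 [-90.03   0.13  12.99] Fx -5.1 Fy 0.2 Fz 0.2 [-0.39  1.77  0.14]
```

Emit:
apply_moves --deltas '[{"tx": 0.003,"ty": 0,"tz": 0,"turn": 0,"gripper": 0.045},{"tx": 0.006,"ty": 0,"tz": 0,"turn": 0,"gripper": 0.045},{"tx": 0.0085,"ty": 0,"tz": 0,"turn": 0,"gripper": 0.045},{"tx": 0.0085,"ty": 0,"tz": 0,"turn": 0,"gripper": 0.045}]'

```text
time_s: 21.8
tcp_pos: [0.6104, 0.259, 0.0556]
eef_rot: [-90.0, 0.2, 13.0]
contact_force: [-9.2, -0.5, 3.3]
gripper_width: 0.0539
```

```bash
python3 off.py
```

```text
t 21.8 dockx 52.1 off -0.28 z 55.6 [-90.04   0.23  12.99] Fx -9.0 Fy 1.5 Fz 3.3 [-0.21  3.21  0.09]
```

Emit:
apply_moves --deltas '[{"tx": 0.0015,"ty": 0,"tz": 0,"turn": 0,"gripper": 0.045},{"tx": 0.0025,"ty": 0,"tz": 0,"turn": 0,"gripper": 0.045},{"tx": 0.0025,"ty": 0,"tz": 0,"turn": 0,"gripper": 0.045}]'

```text
time_s: 22.1
tcp_pos: [0.6125, 0.2595, 0.0556]
eef_rot: [-90.0, 0.2, 13.0]
contact_force: [-11.3, -1.6, 3.2]
gripper_width: 0.0536
```

```bash
python3 off.py;  python3 - <<'E'
from h import *
p,d=capture('scene');cv2.imwrite('pics/scene8.png',cv2.resize(p[160:260,260:400,::-1],None,fx=5,fy=5))
E
```

```text
t 22.1 dockx 54.3 off -0.31 z 55.6 [-90.04   0.25  12.98] Fx -11.4 Fy 1.0 Fz 3.2 [-0.22  3.67  0.07]
```

View pics/scene8.png

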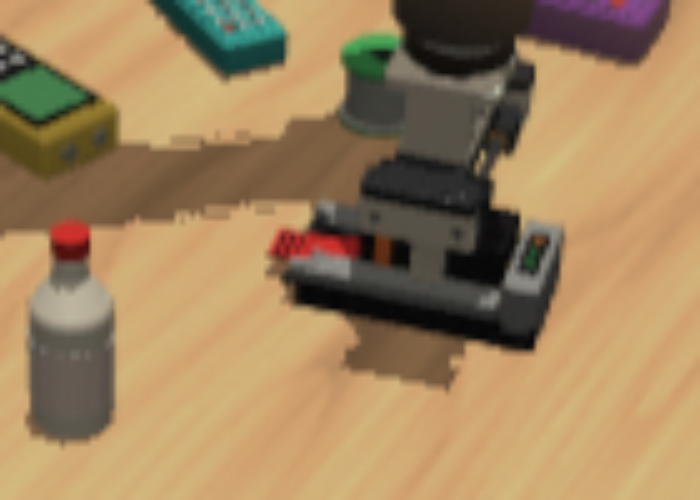

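Emit:
apply_moves --deltas '[{"tx": 0.0008,"ty": 0,"tz": 0,"turn": 0,"gripper": 0.045},{"tx": 0.0015,"ty": 0,"tz": 0,"turn": 0,"gripper": 0.045},{"tx": 0.0015,"ty": 0,"tz": 0,"turn": 0,"gripper": 0.045}]'

```text
time_s: 22.45
tcp_pos: [0.6135, 0.2597, 0.0556]
eef_rot: [-90.1, 0.3, 13.0]
contact_force: [-13.0, -0.4, 5.1]
gripper_width: 0.0536
```

```bash
python3 off.py
```

```text
t 22.45 dockx 55.3 off -0.33 z 55.6 [-90.05   0.3   12.98] Fx -12.8 Fy 2.6 Fz 5.1 [-0.17  4.45  0.13]
```

Emit:
apply_moves --deltas '[{"tx": -0.002,"ty": 0,"tz": 0,"turn": 0,"gripper": 0.045},{"tx": -0.0045,"ty": 0,"tz": 0,"turn": 0,"gripper": 0.045},{"tx": -0.0045,"ty": 0,"tz": 0,"turn": 0,"gripper": 0.045}]'

```text
time_s: 22.75
tcp_pos: [0.6103, 0.259, 0.0556]
eef_rot: [-90.0, 0.2, 13.0]
contact_force: [-7.8, -1.7, 0.2]
gripper_width: 0.0541
```

```bash
python3 off.py
```

```text
t 22.75 dockx 52.0 off -0.26 z 55.6 [-90.03   0.16  12.99] Fx -8.0 Fy 0.1 Fz 0.2 [-0.13  2.42  0.03]
```

Emit:
apply_moves --deltas '[{"tx": -0.0015,"ty": 0,"tz": 0,"turn": 0,"gripper": 0.045},{"tx": -0.003,"ty": 0,"tz": 0,"turn": 0,"gripper": 0.045},{"tx": -0.003,"ty": 0,"tz": 0,"turn": 0,"gripper": 0.045}]'

```text
time_s: 23.05
tcp_pos: [0.6095, 0.2589, 0.0558]
eef_rot: [-90.0, -0.1, 13.0]
contact_force: [4.5, -1.0, -8.9]
gripper_width: 0.0537
```

```bash
python3 off.py;python3 - <<'E'
from h import *
p,d=capture('scene');cv2.imwrite('pics/scene9.png',cv2.resize(p[160:260,260:400,::-1],None,fx=5,fy=5))
E
```

```text
t 23.05 dockx 51.2 off -0.20 z 55.8 [-9.0e+01 -7.0e-02  1.3e+01] Fx 4.1 Fy -2.0 Fz -8.9 [-0.42 -1.72  0.03]
```

View pics/scene9.png

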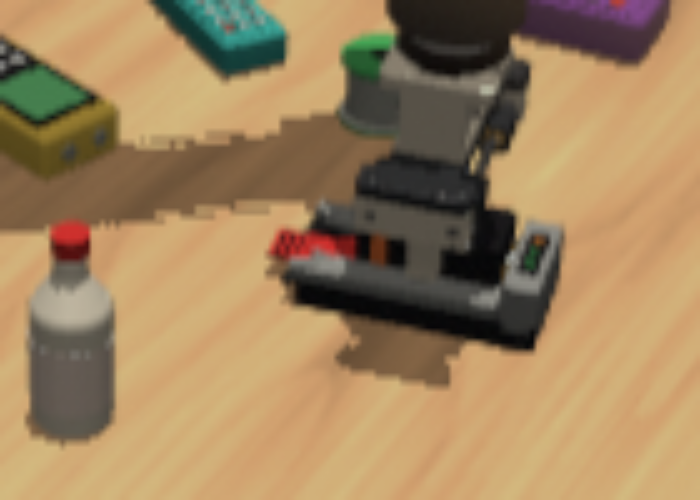

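The force reversed at dock x = 51.2, so the catch is holding. Ease off, release, lift.

Emit:
apply_moves --deltas '[{"tx": 0.001,"ty": 0,"tz": 0,"turn": 0,"gripper": 0.045},{"tx": 0.001,"ty": 0,"tz": 0,"turn": 0,"gripper": 0.06},{"tx": 0.001,"ty": 0,"tz": 0,"turn": 0,"gripper": 0.078},{"tx": 0.001,"ty": 0,"tz": 0,"turn": 0,"gripper": 0.078},{"tx": 0.001,"ty": 0,"tz": 0,"turn": 0,"gripper": 0.078}]'

```text
time_s: 23.6
tcp_pos: [0.6099, 0.2594, 0.0568]
eef_rot: [-90.0, -0.1, 13.0]
contact_force: [-0.1, 0.2, 0.8]
gripper_width: 0.0759
```

Emit:
apply_moves --deltas '[{"tx": 0,"ty": -0.01,"tz": 0,"turn": 0,"gripper": 0.078},{"tx": 0,"ty": -0.04,"tz": 0,"turn": 0,"gripper": 0.078},{"tx": 0,"ty": -0.09,"tz": 0,"turn": 0,"gripper": 0.078},{"tx": 0,"ty": -0.14,"tz": -0.04,"turn": 0,"gripper": 0.078},{"tx": 0,"ty": -0.18,"tz": -0.09,"turn": 0,"gripper": 0.078}]'

```text
time_s: 24.1
tcp_pos: [0.6256, 0.1924, 0.2218]
eef_rot: [-90.0, -0.2, 13.2]
contact_force: [1.3, 0.5, -0.3]
gripper_width: 0.078
```

Emit:
apply_moves --deltas '[{"tx": 0,"ty": 0,"tz": -0.04,"turn": 0,"gripper": 0.078},{"tx": 0,"ty": 0,"tz": -0.06,"turn": 0,"gripper": 0.078},{"tx": 0,"ty": 0,"tz": -0.06,"turn": 0,"gripper": 0.078},{"tx": 0,"ty": 0,"tz": -0.06,"turn": 0,"gripper": 0.078}]'

```text
time_s: 24.5
tcp_pos: [0.6388, 0.133, 0.2188]
eef_rot: [-90.0, -0.0, 12.9]
contact_force: [-0.1, -0.1, -0.1]
gripper_width: 0.078
```

```bash
python3 - <<'E'
from h import *
p,d=capture('scene');C=cloud(camera_info('scene'),d);cv2.imwrite('pics/scene10.png',cv2.resize(p[160:350,190:400,::-1],None,fx=3.5,fy=3.5))
hsv=cv2.cvtColor(p,cv2.COLOR_RGB2HSV);H,S,V=[hsv[...,i].astype(int) for i in range(3)]
def q(n,c,rad,lo,hi,cm=True):
    m=(C[...,2]>lo)&(C[...,2]<hi)&(d>0)&(np.hypot(C[...,0]-c[0],C[...,1]-c[1])<rad)&cm;print(n,m.sum(),np.median(C[m][:,2]).round(4),rect(C[m]))
q('flat',(.6096,.2584),.075,.06,.073)
q('charged',(.649,-.22),.075,.04,.053)
red=((H<8)|(H>172))&(S>140)
q('catch',(.528,.239),.05,.008,.035,red)
q('catchpad',(.508,.235),.014,.005,.035,red)
q('bottle cap',(.469,.007),.05,.14,.17)
p,d=capture('top');C=cloud(camera_info('top'),d);cv2.imwrite('pics/top10.png',p[:,:,::-1])
hsv=cv2.cvtColor(p,cv2.COLOR_RGB2HSV);H,S,V=[hsv[...,i].astype(int) for i in range(3)]
q('flat top',(.6096,.2584),.075,.056,.073)
q('meter',(.526,-.243),.09,.03,.04,(H>18)&(H<36)&(S>120))
print(r.get_state()['time_s'])
E
```

```text
flat 292 0.0677 (array([611.9, 256. ]), array([103. ,  65.6]), 11.5)
charged 501 0.0495 (array([ 649. , -219.6]), array([104.6,  59.4]), 8.4)
catch 71 0.0222 (array([521.5, 243.1]), array([58.3, 37.9]), 30.4)
catchpad 27 0.0216 (array([508.6, 236.3]), array([22.8, 21.8]), -60.3)
bottle cap 49 0.1484 (array([471.5,   3.3]), array([31. , 22.5]), -54.9)
flat top 14 0.067 (array([652., 250.]), array([47. , 12.2]), 12.1)
meter 128 0.0354 (array([ 522. , -237.6]), array([143.7,  54.5]), -81.0)
24.6
```

View pics/scene10.png

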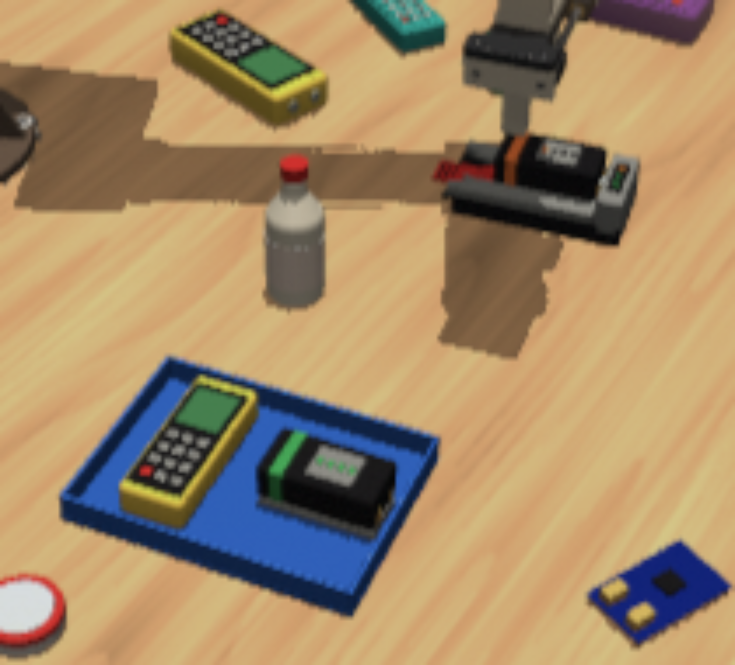

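The catch pad is up (z 21.6 mm), the flat pack is home, and both items lie flat in the tray. Handing in.

```bash
python3 -c "
from h import *
print(r.close_job())"
```

```text
the job is handed in; nothing more can be done
None
```

The battery change is done and handed in at about 24.6 s of the 72 s allowed; the simulator gave no verdict.

- **What I did:** I moved the smaller yellow meter to the tray. I pressed the catch so the charged pack sprang loose, then slid that pack out and laid it on its shoe beside the meter. I slid the flat pack in past home and released it.
- **Last checks, flat pack:** Pulling back on it before letting go reversed the force at dock x ≈ 51 mm, so the catch is holding it. The scene camera put its origin at dock x ≈ 53.7 mm, within its roughly 2 mm offset. The catch pad was up at z 21.6 mm.
- **Last checks, tray and bottle:** The charged pack's top was at z 49.5 mm (50 expected) and the meter's face at 35.4 mm (36 expected), both flat in the tray. The bottle was within a few mm of its starting place and upright.
- **Not confirmed:** The top view of the flat pack was mostly hidden by the arm (14 pixels), so I did not use it. I did not re-measure the reel or the tin at the end; I only kept the arm clear of them.

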